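Let the brown egg out of the two-lane egg rack

ROBOT

A 6-joint arm with a two-finger parallel gripper is mounted at the origin on the work surface; the furniture and walls round the work are solid. World frame = base frame: x ahead of the robot, y to its left, z up, the work surface at z = 0. Lengths are in m, angles in degrees, forces in N, time in s.
With the tool pointing down it reaches from about 0.4 to 0.825 m from the base axis. Payload 7 kg.
Tool frame: the origin (TCP) lies on the centre line of the jaws, within the pads' length; the fingertips stand 17 mm ahead of it and the grasp point (between the pads) lies 2 mm behind it; z points along the fingers, y is the direction in which the jaws open and shut (so a half turn about z gives the same grasp; the last joint's range is limited). The gripper opens to 88 mm and grips with 3 to 60 N. Pads are 19 mm wide; open, the fingers measure 130 mm over their backs; the gripper's body (78 mm by 193 mm) begins 47 mm behind the grasp point.
Start: joints at [-57.061, 20.546, 0.682, 0, -70.136, -16.507], TCP at [0.191, -0.647, 0.22] pointing down, gripper open.
Joint ranges: [-176.03, 176.03], [-82.01, 121.73], [-58.28, 71.71], [-173.87, 95.51], [-174.79, -0.11], [-173.66, 173.66]. Speed limits (degrees/s): [136.94, 136.94, 172.46, 180, 180, 180].

INTERFACE

Orientations are given as [roll, pitch, yaw] about the fixed x, y, z axes, in that order (R = Rz(yaw) Ry(pitch) Rx(roll)).
In Python, from plant import telemetry, vision, close_job, recognise, silhouettes, place_of gives the robot as it stands.
- The arm moves only by the shell command python3 -m handwheel 'ROWS'. ROWS is JSON, a list that holds one entry, the list of rows, each a list of 5 numbers: the shift along the tool's x, y, z in m, then the turn about the tool's z in rad, then the closure, from 0 (fully open) to 1 (shut). In form: [[[tx, ty, tz, yaw, gripper], ...]]. A call has 1 to 20 rows; each row shifts and turns the commanded pose from where the row before left it, along the tool's axes as they then stand; what a row does not reach is not made up. A row lasts 1/12 s, in which the tool goes at most 41.7 mm and 7.16 degrees, less where a joint would pass 70% of its speed; a pose out of reach is approached as far as the arm can. A call with a gripper value outside its range is refused whole. The fingers move at their own pace and stop on an object; the grip force is fixed at half the most. Time passes only in rows, so rows that do not move let the fingers close. It gives the time, the measured TCP pose, the force and the opening at its end, in the units of the state.
- telemetry.get_obs(): the state, without advancing time (a new reading comes with each control period).
- vision.snapshot(name): name is "scene" or "side" or "wrist"; returns a dict with "color" (480x640x3 uint8, red, green, blue), "mtx" (3x3 intrinsics, pixels), "cam_to_world" (4x4, takes a point from camera to world coordinates); the wrist camera has in their place "tool_from_camera" (4x4, takes a point from camera to tool coordinates, whose origin is the TCP and whose axes are the flange's). Camera axes: x right, y down, z forward; pixel columns grow to the right and rows downward; lengths in m; the calibration is good to about 2 mm. A picture is of the moment at which its call begins: read the wrist's pose just before it. There is no depth.
- close_job(): hands the job in, once; it reports no verdict.
Trained networks look in a picture, given as the dict that the camera call returned (one of the last four; its "shot" number tells which), for a name from the list of things; names that differ only in an ending like _2 or _b are one class to them, and where a whole thing is asked for, a point or a joint stands for the part that bears it (a point fixed in the world has none). Each returns a list of dicts, best first, with "conf" (0 to 1); they miss things now and then, are a little off and sometimes report something else, mostly with a low value. They report only what shows in the picture. A call takes as long as a camera call.
- recognise(name, picture): "xy" ([column, row] in pixels, amid what is visible of it).
- silhouettes(name, picture): "region" (480x640 bool, what is visible of it) and "xy" ([column, row] in pixels, amid what is visible of it).
- place_of(name, picture): "xy" ([column, row] in pixels: a listed point, or the origin of a listed thing).
The state is a dict: "clock": time; "joint_pos": joint angles; "qvel": joint speeds; "tau": joint torques, N m; "tool_pos": TCP position; "orientation": TCP orientation; "force": force on the tool from outside, world axes, zero at the start; "moment": the same for the moment, N m; "opening": finger opening in m.
Only numpy, scipy, OpenCV 4.12 (cv2) and the standard library are available. Lean on these libraries where they do the work, as an engineer would, in place of code of your own. Each camera call takes 0.05 s, during which the arm holds its last target.

TASK

The recipe calls for the brown egg, which waits with a white one in the two-lane egg rack. With the fingertips, press down the blue paddle of the lane that holds the brown egg and keep it down until the egg has rolled under the lifted gate to the low end of its lane, then let go so that the gate shuts again. Do not touch the eggs or the gates, keep the other lane's gate shut so that the white egg stays where it is, and leave the spice jar, the timer and the lemon alone.

Things in the scene. Friction and masses are not known exactly. Their poses are not given: they have to be found in the camera images.
- egg_rack: Wooden two-lane egg rack fixed to the table, base board 285 x 160 mm, 143 mm high at the shaft posts (x = +30 mm). Origin on the table in the middle of its width; z up; its -x is the lanes' low end, towards the robot, turned up to 0.35 rad either way. Lanes run along x: left centred on y = +36 mm, right on y = -36 mm, each 64 mm wide, walls 28 mm high, floor falling 0.36 rad towards -x.
- left_gate (a point): Point on the left lane's floor under the shut white gate (rack x = -58 mm, 54 mm high). The gate hangs from the lever's front arm, its lower edge 10 mm above the floor. The egg waits just behind (+x of) it, its middle about 28 mm from the gate; let out, it rolls in about a second to the corked end stop at rack x = -152 mm, where its middle rests at about x = -139 mm, 49 mm high.
- right_gate (a point): The same for the right lane.
- left_paddle (a point): Middle of the upper face of the blue plate at the rear end (away from the robot) of the left lane's lever, 38 mm along the lane, 40 across, 7 thick, 32 mm from the other one. 80 mm behind the shaft. At rest 145 mm above the table, tipped 0.25 rad (far edge higher); fully pressed 39 mm lower, tipped the other way, hardly shifted sideways; free space below.
- right_paddle (a point): The same for the right lane (rack y = -36 mm).
- left_lever (a joint): Angle of the left lever: 0 with the gate shut, 0.5 rad at its stop with the paddle fully down and the gate up. It springs back when let go: about 2 N straight down at the paddle's middle to start it, 5 N to hold it fully down. The egg starts to push past at about 0.2 to 0.3 rad and passes freely beyond 0.4 rad (paddle about 32 mm down).
- right_lever (a joint): The same for the right lever.
- brown_egg: Brown hen's egg, 48 x 56 x 46 mm, 58 g, loose, lying across its lane behind the gate; either lane may hold it. Origin at its underside as first laid (it turns with the egg); its y sign in the rack's frame tells the lane.
- brown_egg_mid (a point): Middle of the brown egg, 23 mm above the lane floor.
- white_egg: White hen's egg, 49 x 54 x 45 mm, in the other lane behind its gate. Origin at its underside.
- spice_jar: Bystander: spice jar with a red cap, 45 mm wide, 106 mm tall, standing about 0.17 m to one side of the rack's middle line. Origin at the centre of its underside.
- timer: Bystander: white kitchen timer with a red foot, 70 mm wide, 60 mm tall, standing on the other side. Origin at the centre of its underside.
- lemon: Bystander: lemon, 72 x 57 x 58 mm, lying beside the paddle end of the rack, about 0.16 m to the right of its middle line. Origin at its underside.

How it is judged:
By the outcome, as a careful person would: the job done as asked, in the order asked, and still so for the second after the job is handed in, with the robot touching nothing.
It also fails if it takes over 29 s, if anything falls off the work surface, if the arm or the gripper's body presses on something with over 40 N, if the wrist force passes 120 N, or if a joint passes its speed limit or range.

## Working session

There is one attempt and no reset: what is moved stays moved. The work goes in short steps, Python scripts to look and compute and a shell command to move; the robot and the scene stay as the last step left them, time stands still between calls to the robot, and variables do not carry over. Pictures are saved under pics/ and viewed, and the job is handed in when it is done.

```bash
mkdir -p pics; cat > h.py <<'E'
import numpy as np, cv2
from plant import telemetry, vision, close_job, recognise, silhouettes, place_of
def ray(p,xy):
    K=p["mtx"];T=np.array(p["cam_to_world"]);d=T[:3,:3]@np.linalg.inv(K)@np.array([xy[0],xy[1],1.]);return T[:3,3],d/np.linalg.norm(d)
def tri(rs):
    A=np.zeros((3,3));b=np.zeros(3)
    for o,d in rs:
        M=np.eye(3)-np.outer(d,d);A+=M;b+=M@o
    x=np.linalg.solve(A,b);return x,[float(np.linalg.norm((np.eye(3)-np.outer(d,d))@(x-o))) for o,d in rs]
def save(p,n): cv2.imwrite("pics/"+n,p["color"][:,:,::-1])
E
python3 - <<'E'
from h import *
s=vision.snapshot("scene");d=vision.snapshot("side");save(s,"s1.png");save(d,"d1.png")
for n in ["egg_rack","left_gate","right_gate","left_paddle","right_paddle","brown_egg_mid","white_egg","spice_jar","timer","lemon"]:
    a=place_of(n,s);b=place_of(n,d)
    f=lambda l:[([round(float(v)) for v in e["xy"]],round(float(e["conf"]),2)) for e in l[:2]]
    print(n,f(a),f(b), end=" ")
    if a and b:
        x,r=tri([ray(s,a[0]["xy"]),ray(d,b[0]["xy"])]);print(x.round(4),np.round(r,4))
    else: print()
o=telemetry.get_obs();print(o)
E
```

```text
egg_rack [([347, 263], 0.75)] [([337, 246], 0.85)] [ 0.5342 -0.0303 -0.0051] [0.0022 0.0022]
left_gate [([375, 268], 0.61), ([350, 266], 0.18)] [([357, 245], 0.97), ([364, 202], 0.19)] [ 0.476  -0.0281  0.0243] [0.0029 0.0029]
right_gate [([383, 241], 0.87)] [([366, 222], 0.71)] [ 0.4749 -0.0589  0.0749] [0.0021 0.0021]
left_paddle [([294, 203], 0.7)] [([284, 199], 0.83)] [ 0.6836 -0.0499  0.0716] [0.0027 0.0027]
right_paddle [([314, 180], 0.61)] [([302, 180], 0.66)] [ 0.6681 -0.1089  0.0971] [0.0017 0.0017]
brown_egg_mid [([377, 229], 0.61), ([347, 202], 0.54)] [([357, 211], 0.48)] [ 0.4983 -0.0652  0.0917] [0.0013 0.0013]
white_egg [([359, 258], 0.82)] [([343, 237], 0.59)] [ 0.5044 -0.009   0.0551] [0.0028 0.0028]
spice_jar [([387, 209], 0.86)] [([361, 202], 0.59)] [ 0.5379 -0.1935  0.0135] [0.0037 0.0037]
timer [([321, 324], 0.81)] [([320, 291], 0.97)] [0.489  0.1418 0.0312] [0.0007 0.0007]
lemon [([344, 205], 0.49)] [([326, 200], 0.65)] [ 0.6061 -0.1237  0.0466] [0.0015 0.0015]
{'clock': 1.1, 'joint_pos': array([-5.70611449e+01,  2.05471519e+01,  6.81131986e-01, -6.02634313e-04,
       -7.01351141e+01, -1.65065451e+01]), 'qvel': array([-0.04946338, -0.012716  , -0.00867617,  0.01623452, -0.09547471,
        0.00454224]), 'tau': array([-2.81643461e-04, -5.82398272e+01,  2.93307656e+01,  7.00302690e+00,
        1.24711360e-02, -2.22219717e-05]), 'tool_pos': array([ 0.19091919, -0.64741049,  0.22034411]), 'orientation': array([ 1.79998752e+02,  2.21231005e-04, -1.63567895e+02]), 'force': array([ 0.47101886,  0.16684422, -0.39627508]), 'moment': array([-0.01184297,  0.01324964,  0.03619795]), 'opening': 0.08709920514974702}
```

View pictures.

View pics/s1.png

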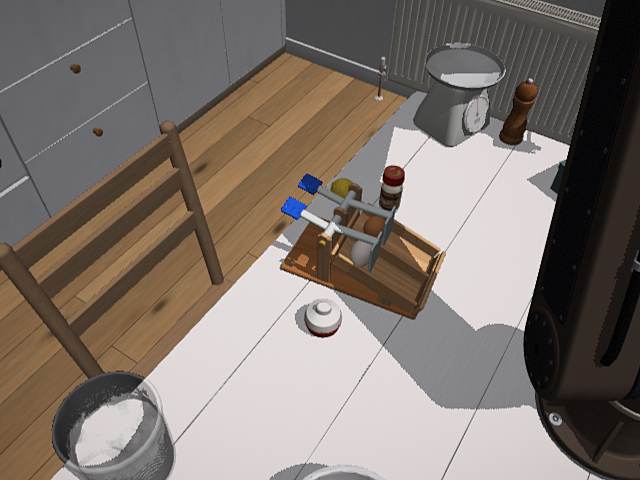

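View pics/d1.png

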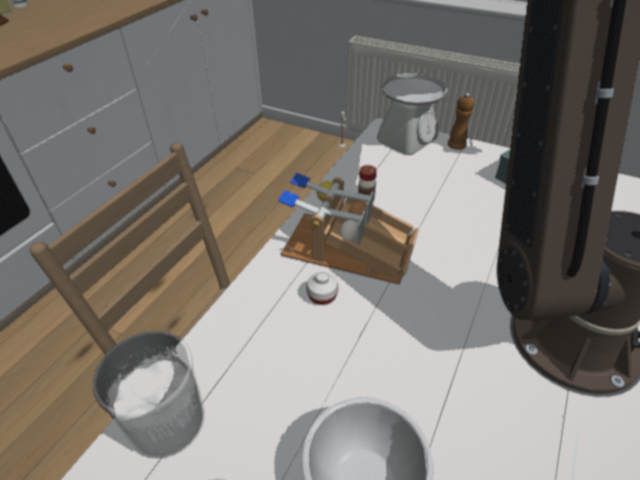

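```bash
python3 - <<'E'
import cv2
for n in "sd":
    i=cv2.imread(f"pics/{n}1.png")[140:340,240:450];cv2.imwrite(f"pics/{n}1z.png",cv2.resize(i,None,fx=2.85,fy=2.85,interpolation=cv2.INTER_CUBIC))
E
```

```text
(no output)
```

View pics/s1z.png

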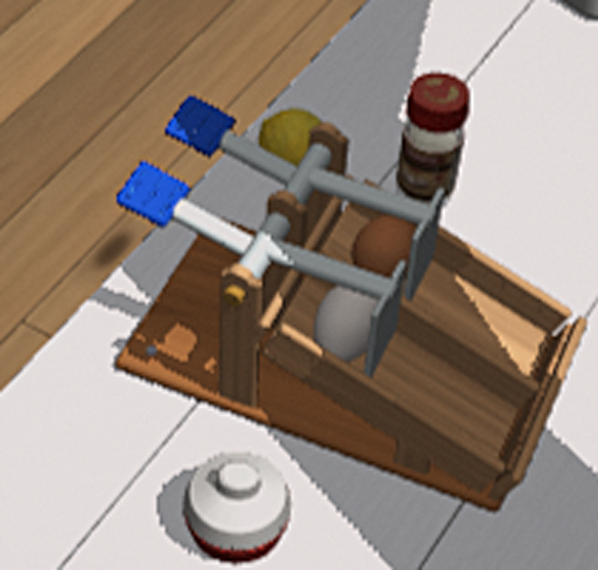

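View pics/d1z.png

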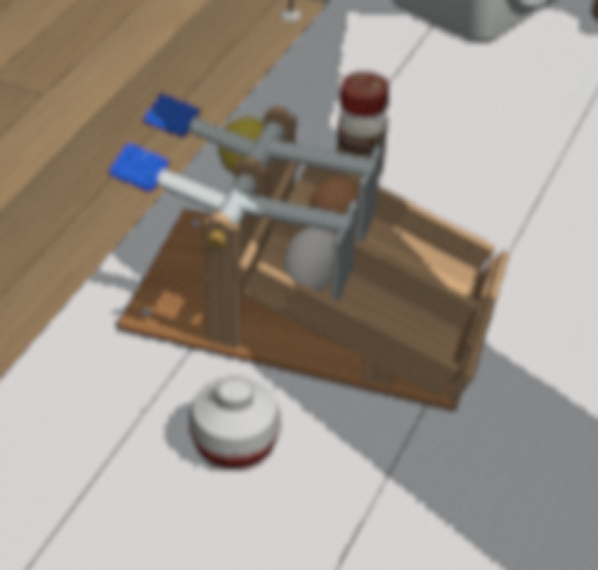

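```bash
cat > fit.py <<'E'
from h import *
from scipy.optimize import least_squares
s=vision.snapshot("scene");d=vision.snapshot("side")
M={"egg_rack":(0,0,0),"left_gate":(-.058,.036,.054),"right_gate":(-.058,-.036,.054),"left_paddle":(.110,.036,.145),"right_paddle":(.110,-.036,.145)}
ob=[]
for n in M:
    for k,p in (("s",s),("d",d)):
        for e in place_of(n,p)[:1]: ob.append((n,k,p,e["xy"],e["conf"]))
def proj(p,X):
    T=np.linalg.inv(np.array(p["cam_to_world"]));c=T[:3,:3]@X+T[:3,3];u=np.array(p["mtx"])@c;return u[:2]/u[2]
def w(q,n):
    c,si=np.cos(q[2]),np.sin(q[2]);x,y,z=M[n];return np.array([q[0]+c*x-si*y,q[1]+si*x+c*y,z])
f=lambda q:np.concatenate([proj(o[2],w(q,o[0]))-o[3] for o in ob])
r=least_squares(f,[.53,-.03,0],loss="soft_l1",f_scale=2)
print(r.x,np.degrees(r.x[2]))
for o,e in zip(ob,f(r.x).reshape(-1,2)): print(o[0],o[1],np.round(o[3],1),round(o[4],2),e.round(1))
for n in M: print(n,w(r.x,n).round(4))
for k,p in (("s",s),("d",d)):
    im=p["color"].copy()
    h=cv2.cvtColor(im,cv2.COLOR_RGB2HSV);m=((h[...,0]>105)&(h[...,0]<130)&(h[...,1]>150)&(h[...,2]>60)).astype(np.uint8);m[:150]=0;m[240:]=0;m[:,:260]=0;m[:,340:]=0
    _,_,st,ce=cv2.connectedComponentsWithStats(m);print(k,[(a[4],c.round(1)) for a,c in zip(st[1:],ce[1:]) if a[4]>30])
    for n in M: cv2.circle(im,tuple(int(v) for v in proj(p,w(r.x,n)).round()),1,(0,255,0),-1)
    # rack base outline
    B=[]
    cv2.imwrite(f"pics/fit_{k}.png",cv2.resize(im[140:340,240:450,::-1],None,fx=2.85,fy=2.85,interpolation=cv2.INTER_CUBIC))
E
python3 fit.py
```

```text
[ 0.528964   -0.03260292  0.09600658] 5.500771943954293
egg_rack s [351.5 265.3] 0.82 [-0.7 -2.8]
egg_rack d [336.6 247.3] 0.83 [ 1.9 -2.5]
left_gate s [371.3 266.9] 0.93 [0.7 2.1]
left_gate d [359.6 245.6] 0.8 [-1.9 -1.4]
right_gate s [385.6 241.5] 0.57 [1.2 2.1]
right_gate d [367.  224.4] 0.59 [0.5 0. ]
left_paddle s [292.8 205.3] 0.95 [ 0.9 -0.1]
left_paddle d [288.9 196.4] 0.66 [-1.6 -1. ]
right_paddle s [314.6 179.4] 0.84 [-2.7  2.4]
right_paddle d [300.1 177.6] 0.91 [ 0.2 -0. ]
egg_rack [ 0.529  -0.0326  0.    ]
left_gate [ 0.4678 -0.0023  0.054 ]
right_gate [ 0.4747 -0.074   0.054 ]
left_paddle [0.635  0.0138 0.145 ]
right_paddle [ 0.6419 -0.0579  0.145 ]
s [(np.int32(285), array([309.6, 183.6])), (np.int32(325), array([293. , 207.6]))]
d [(np.int32(130), array([299.6, 180.1])), (np.int32(170), array([288. , 198.2]))]
```

```bash
python3 - <<'E'
from h import *
s=vision.snapshot("scene")
def proj(p,X):
    T=np.linalg.inv(np.array(p["cam_to_world"]));c=T[:3,:3]@X+T[:3,3];u=np.array(p["mtx"])@c;return u[:2]/u[2]
for xy in [(440,142),(480,138),(515,143),(455,145)]:
    o,d=ray(s,xy);print(xy,(o-d*o[2]/d[2]).round(3))
print(np.array(s["cam_to_world"])[:3,3])
for t in np.linspace(0,1,6):
    X=np.array([.191,-.647,.22])*(1-t)+t*np.array([.642,-.058,.25]);print(X.round(2),proj(s,X).round())
y=np.radians(-163.57);D=np.array([.642-.191,-.058+.647]);print("toolx",D@[np.cos(y),np.sin(y)],"tooly",D@[np.sin(y),-np.cos(y)],telemetry.get_obs()["clock"])
E
```

```text
(440, 142) [ 0.542 -0.486 -0.   ]
(480, 138) [ 0.465 -0.557  0.   ]
(515, 143) [ 0.385 -0.588 -0.   ]
(455, 145) [ 0.506 -0.496 -0.   ]
[0.20141117 0.61765735 0.89969555]
[ 0.19 -0.65  0.22] [640.  80.]
[ 0.28 -0.53  0.23] [583.  90.]
[ 0.37 -0.41  0.23] [523. 101.]
[ 0.46 -0.29  0.24] [457. 113.]
[ 0.55 -0.18  0.24] [388. 125.]
[ 0.64 -0.06  0.25] [312. 139.]
toolx -0.599178817634322 tooly 0.4373862646429764 1.75
```

View pics/fit_s.png

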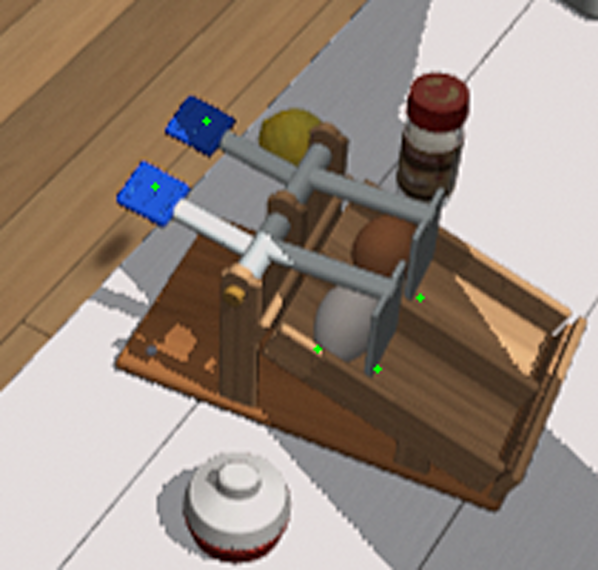

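```bash
python3 -m handwheel '[[[-0.01,0.02,-0.025,0,1],[-0.01,0.02,-0.025,0,1],[-0.01,0.02,-0.025,0,1],[-0.01,0.02,-0.025,0,1],[-0.028,0.018,0,0,1],[-0.028,0.018,0,0,1],[-0.028,0.018,0,0,1],[-0.028,0.018,0,0,1],[-0.028,0.018,0,0,1],[-0.028,0.018,0,0,1],[-0.028,0.018,0,0,1],[-0.028,0.018,0,0,1],[-0.028,0.018,0,0,1],[-0.028,0.018,0,0,1],[-0.028,0.018,0,0,1],[-0.028,0.018,0,0,1],[-0.028,0.018,0,0,1],[-0.028,0.018,0,0,1],[-0.028,0.018,0,0,1],[-0.028,0.018,0,0,1]]]'
python3 - <<'E'
from h import *
o=telemetry.get_obs();y=np.radians(o["orientation"][2]);D=np.array([.642,-.058])-o["tool_pos"][:2]
print(o["tool_pos"],o["orientation"],o["clock"],o["opening"],"tx",D@[np.cos(y),np.sin(y)],"ty",D@[np.sin(y),-np.cos(y)])
E
```

```text
clock: 3.42
tool_pos: [0.5557, -0.1549, 0.3207]
orientation: [-180.0, 0.0, -163.6]
force: [0.6, -0.9, 0.8]
opening: 0.0004
[ 0.55572019 -0.1548773   0.32068558] [-1.79992004e+02  3.64139289e-02 -1.63556309e+02] 3.4167 0.0004267100809041053 tx -0.11017416320336872 ty 0.06849139058370911
```

```bash
python3 -m handwheel '[[[-0.0275,0.017,0.01,0,1],[-0.0275,0.017,0.01,0,1],[-0.0275,0.017,0.01,0,1],[-0.0275,0.017,0.01,0,1],[0,0,0.01,0.095,1],[0,0,0.01,0.095,1],[0,0,0,0,1],[0,0,0,0,1]]]'
cat > wr.py <<'E'
from h import *
from scipy.spatial.transform import Rotation as R
import sys
o=telemetry.get_obs();w=vision.snapshot("wrist");save(w,sys.argv[1]+".png")
T=np.eye(4);T[:3,:3]=R.from_euler("xyz",o["orientation"],degrees=True).as_matrix();T[:3,3]=o["tool_pos"]
w["cam_to_world"]=T@np.array(w["tool_from_camera"])
print(o["tool_pos"].round(4),o["orientation"].round(2),o["clock"])
def proj(p,X):
    Ti=np.linalg.inv(np.array(p["cam_to_world"]));c=Ti[:3,:3]@X+Ti[:3,3];u=np.array(p["mtx"])@c;return u[:2]/u[2]
print("pred",proj(w,np.array([.6419,-.0579,.145])),proj(w,np.array([.635,.0138,.145])))
for n in ["left_paddle","right_paddle"]:
    for e in place_of(n,w)[:2]:
        O,d=ray(w,e["xy"]);print(n,np.round(e["xy"]),round(e["conf"],2),(O+d*(.145-O[2])/d[2]).round(4))
E
python3 wr.py w1; python3 -c "
from h import *
save(vision.snapshot('scene'),'s2.png')"
```

```text
clock: 4.08
tool_pos: [0.6409, -0.0601, 0.26]
orientation: [-180.0, -0.1, -174.3]
force: [0.3, 0.4, 0.4]
opening: 0.0003
[ 0.6409 -0.0601  0.26  ] [-1.7998e+02 -7.0000e-02 -1.7428e+02] 4.0833
pred [322.22429973 236.60392402] [414.65016136 236.9899925 ]
left_paddle [423. 234.] 0.77 [0.6322 0.0196 0.145 ]
right_paddle [330. 237.] 0.73 [ 0.6416 -0.0517  0.145 ]
```

View pics/w1.png

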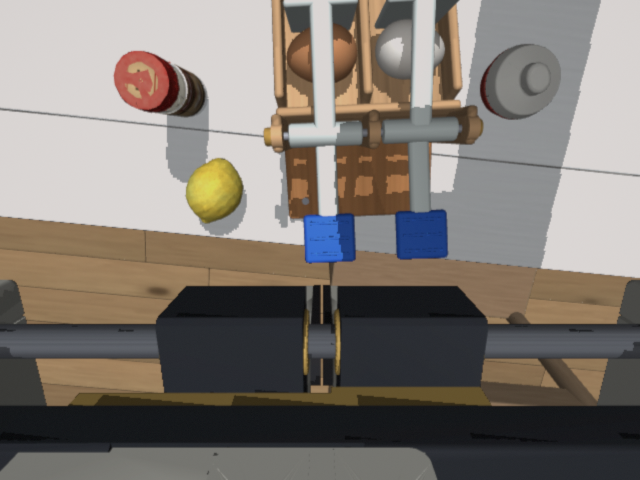

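View pics/s2.png

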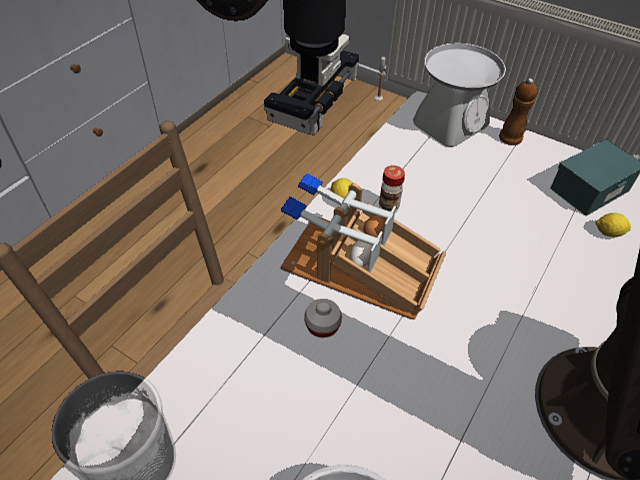

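```bash
python3 -m handwheel '[[[-0.0017,0.0074,0.01,0,1],[0,0,0.015,0,1],[0,0,0.015,0,1],[0,0,0.015,0,1],[0,0,0.015,0,1],[0,0,0.01,0,1],[0,0,0,0,1],[0,0,0,0,1]]]'
python3 wr.py w2;python3 - <<'E'
from h import *
s=vision.snapshot('scene');i=s["color"][100:340,220:450,::-1];cv2.imwrite("pics/s3.png",cv2.resize(i,None,fx=2.5,fy=2.5,interpolation=cv2.INTER_CUBIC))
E
```

```text
clock: 4.95
tool_pos: [0.642, -0.0525, 0.1801]
orientation: [-180.0, -0.0, -174.4]
force: [-0.7, 0.8, 0.8]
opening: 0.0006
[ 0.642  -0.0525  0.1801] [-1.7998e+02 -4.0000e-02 -1.7443e+02] 4.95
pred [309.58175056 269.74097218] [435.57782757 269.92700824]
left_paddle [446. 265.] 0.94 [0.6317 0.0193 0.145 ]
right_paddle [318. 273.] 0.62 [ 0.6432 -0.0531  0.145 ]
right_paddle [190. 195.] 0.25 [ 0.6057 -0.1261  0.145 ]
```

View pics/w2.png

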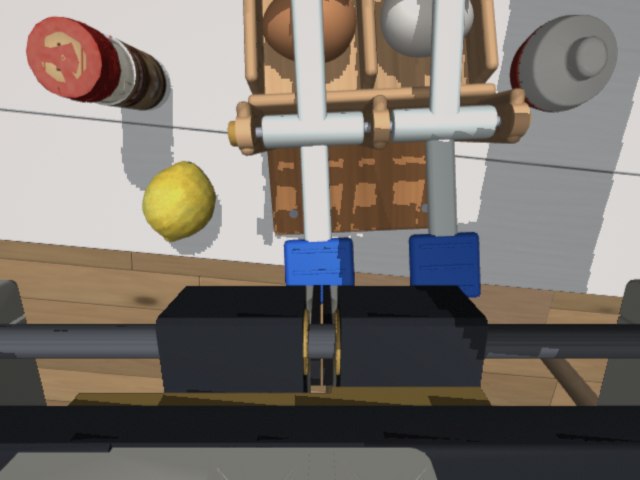

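View pics/s3.png

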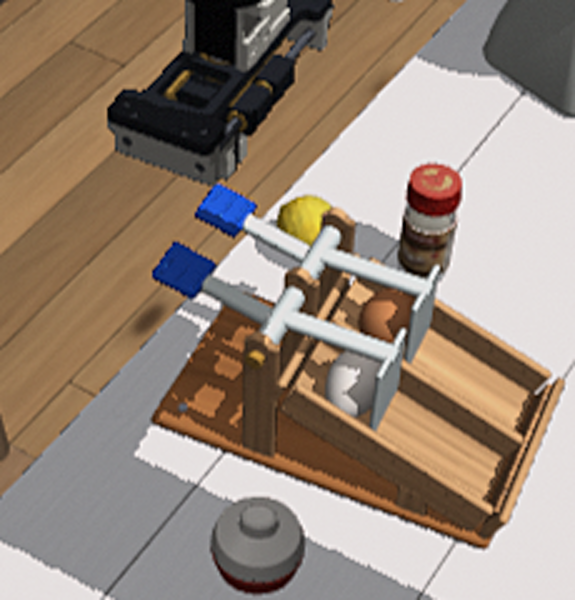

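```bash
python3 - <<'E'
from h import *
s=vision.snapshot('scene')
T=np.linalg.inv(np.array(s["cam_to_world"]))
im=s["color"].copy()[100:340,220:450,::-1];im=cv2.resize(im,None,fx=2.5,fy=2.5,interpolation=cv2.INTER_CUBIC)
for z,c in ((.163,(0,0,255)),(.18,(0,255,0)),(.229,(255,0,255))):
    X=np.array([.642,-.0525,z]);q=T[:3,:3]@X+T[:3,3];u=np.array(s["mtx"])@q;u=u[:2]/u[2];cv2.circle(im,tuple(int(v) for v in (u-[220,100])*2.5),3,c,-1);print(u)
cv2.imwrite("pics/s4.png",im)
E
```

```text
[310.34748973 176.43160466]
[310.38897489 169.73262219]
[310.51437773 149.48269536]
```

View pics/s4.png

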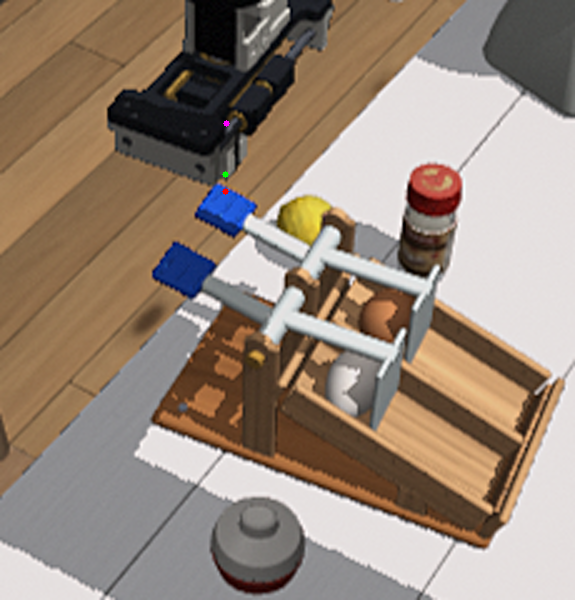

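```bash
python3 - <<'E'
from h import *
s=vision.snapshot('scene')
T=np.linalg.inv(np.array(s["cam_to_world"]))
im=s["color"].copy()[60:240,240:400,::-1];im=cv2.resize(im,None,fx=3.3,fy=3.3,interpolation=cv2.INTER_CUBIC)
a=np.radians(5.5);R=np.array([[np.cos(a),-np.sin(a)],[np.sin(a),np.cos(a)]])
def pt(dx,dy,z):
    X=np.array([*(np.array([.642,-.0525])+R@[dx,dy]),z]);q=T[:3,:3]@X+T[:3,3];u=np.array(s["mtx"])@q;u=u[:2]/u[2];return tuple(int(v) for v in (u-[240,60])*3.3)
for hx,hy,z,c in ((.039,.0965,.229,(0,0,255)),(.0095,.021,.163,(0,255,0)),(.039,.0965,.26,(255,0,255))):
    P=[pt(x*hx,y*hy,z) for x,y in((1,1),(1,-1),(-1,-1),(-1,1))];cv2.polylines(im,[np.array(P)],True,c,1)
cv2.imwrite("pics/s5.png",im)
E
```

```text
(no output)
```

View pics/s5.png

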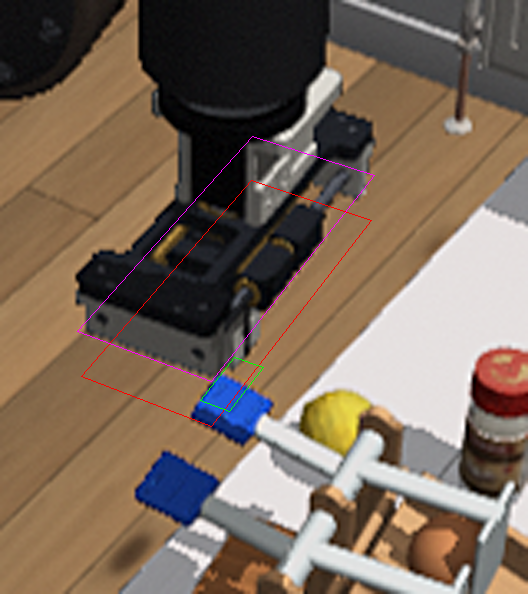

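```bash
python3 -m handwheel '[[[0,0,0.0075,0,1],[0,0,0.0075,0,1],[0,0,0.0075,0,1],[0,0,0.0075,0,1],[0,0,0.0075,0,1],[0,0,0.0075,0,1],[0,0,0.0075,0,1],[0,0,0,0,1],[0,0,0,0,1]]]'
cat > v.py <<'E'
from h import *
import sys
s=vision.snapshot('scene');i=s["color"][100:340,220:450,::-1];cv2.imwrite(f"pics/{sys.argv[1]}.png",cv2.resize(i,None,fx=2.5,fy=2.5,interpolation=cv2.INTER_CUBIC))
E
python3 v.py p1
```

```text
clock: 6.0
tool_pos: [0.642, -0.0525, 0.1275]
orientation: [-180.0, -0.0, -174.5]
force: [0.8, 0.0, 2.9]
opening: 0.0001
```

View pics/p1.png

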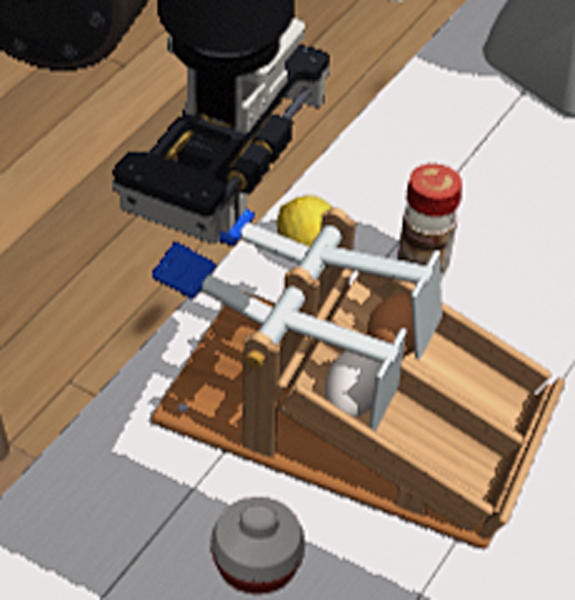

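```bash
python3 wr.py w3;python3 - <<'E'
from h import *
s=vision.snapshot('scene');i=s["color"][140:270,270:410,::-1];cv2.imwrite(f"pics/p2.png",cv2.resize(i,None,fx=4.5,fy=4.5,interpolation=cv2.INTER_CUBIC))
print(telemetry.get_obs()["force"])
E
```

```text
[ 0.642  -0.0525  0.1279] [-1.8000e+02 -3.0000e-02 -1.7445e+02] 6.05
pred [306.03473951 311.10447883] [470.93835624 311.27476948]
left_paddle [488. 307.] 0.62 [0.6321 0.0208 0.145 ]
right_paddle [112.  76.] 0.64 [ 0.5545 -0.1368  0.145 ]
right_paddle [319. 305.] 0.61 [ 0.6383 -0.0527  0.145 ]
[-0.23148336 -0.36106611  0.92708153]
```

View pics/w3.png

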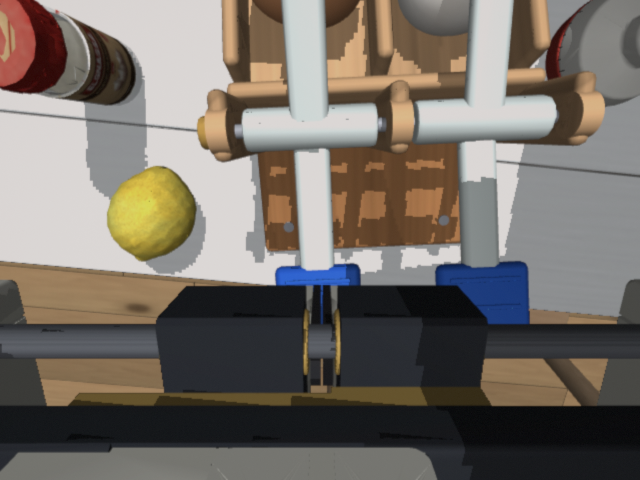

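View pics/p2.png

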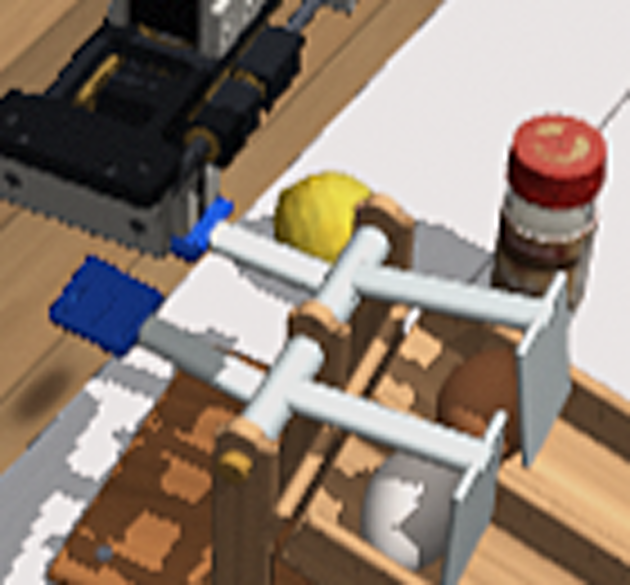

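```bash
python3 -m handwheel '[[[0,0,0.006,0,1],[0,0,0.006,0,1],[0,0,0,0,1]]]'; python3 - <<'E'
from h import *
s=vision.snapshot('scene');i=s["color"][140:270,270:410,::-1];cv2.imwrite(f"pics/p3.png",cv2.resize(i,None,fx=4.5,fy=4.5,interpolation=cv2.INTER_CUBIC))
print(telemetry.get_obs()["force"])
E
```

```text
clock: 6.5
tool_pos: [0.642, -0.0525, 0.1148]
orientation: [180.0, -0.0, -174.5]
force: [0.6, -0.1, -0.4]
opening: 0.0004
[-0.47850382 -0.00653633 -0.03047484]
```

View pics/p3.png

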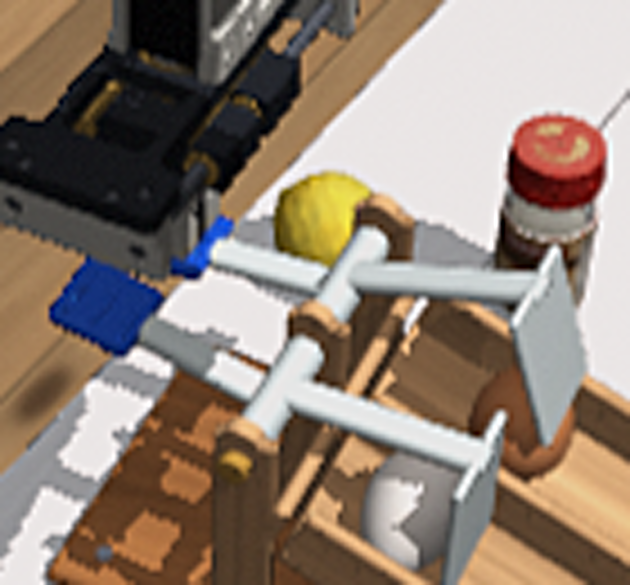

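```bash
python3 -m handwheel '[[[0,0,0.005,0,1],[0,0,0.004,0,1],[0,0,0,0,1],[0,0,0,0,1]]]'; python3 v.py p4
```

```text
clock: 6.88
tool_pos: [0.6414, -0.0528, 0.1067]
orientation: [-180.0, -0.1, -174.5]
force: [-3.0, 0.3, 6.0]
opening: 0.0004
```

View pics/p4.png

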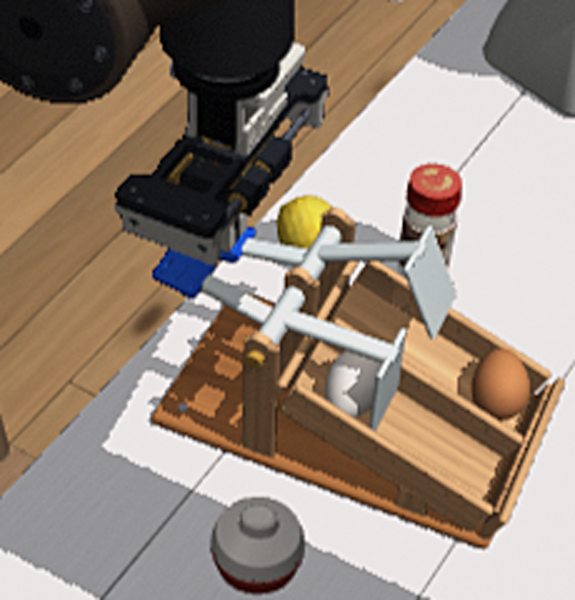

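```bash
python3 -m handwheel '[[[0,0,0,0,1],[0,0,0,0,1],[0,0,0,0,1],[0,0,0,0,1],[0,0,0,0,1],[0,0,0,0,1],[0,0,0,0,1],[0,0,0,0,1],[0,0,0,0,1],[0,0,0,0,1]]]'; python3 v.py p5; python3 wr.py w4
```

```text
clock: 7.77
tool_pos: [0.6415, -0.0528, 0.1071]
orientation: [-180.0, -0.1, -174.5]
force: [-3.9, -0.3, 6.2]
opening: 0.0007
[ 0.6415 -0.0527  0.1071] [-1.7999e+02 -7.0000e-02 -1.7446e+02] 7.8167
pred [304.40850797 336.94494058] [492.18748046 337.11495029]
left_paddle [509. 332.] 0.82 [0.6324 0.0197 0.145 ]
right_paddle [321. 306.] 0.84 [ 0.6282 -0.0527  0.145 ]
```

View pics/p5.png

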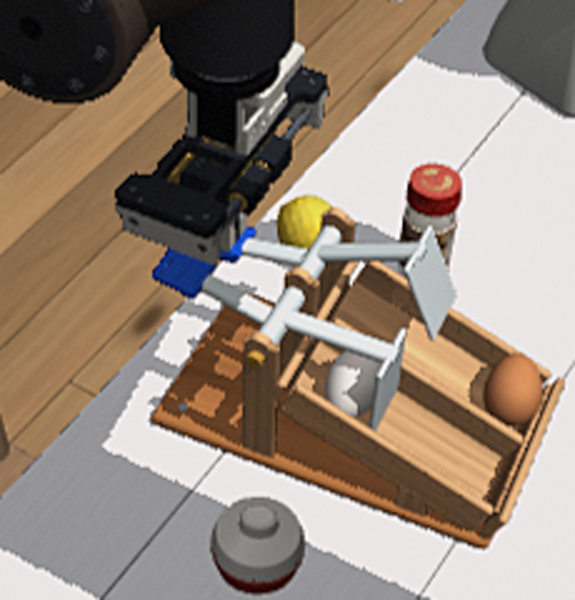

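View pics/w4.png

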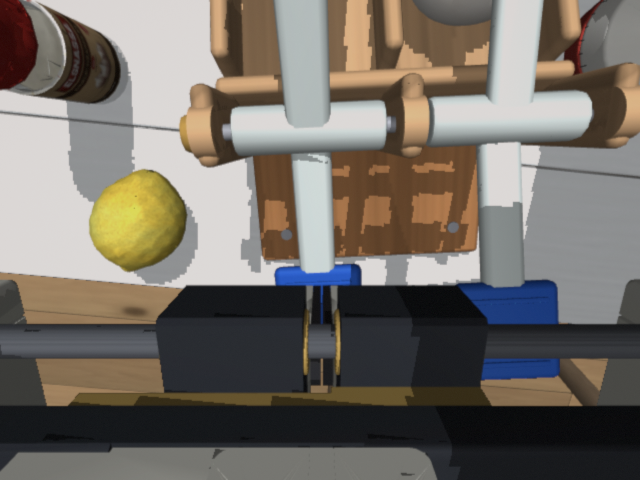

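```bash
python3 -m handwheel '[[[0,0,-0.006,0,1],[0,0,-0.008,0,1],[0,0,-0.01,0,1],[0,0,-0.01,0,1],[0,0,-0.01,0,1]]]'; python3 v.py p6;python3 wr.py w5
```

```text
clock: 8.38
tool_pos: [0.642, -0.0525, 0.1519]
orientation: [180.0, -0.0, -174.5]
force: [0.7, -0.1, -0.3]
opening: 0.0002
[ 0.6433 -0.0525  0.1543] [-179.99    0.19 -174.44] 8.4333
pred [308.30284953 284.95899625] [451.26019268 285.14310312]
left_paddle [462. 281.] 0.61 [0.632  0.0189 0.145 ]
right_paddle [318. 286.] 0.55 [ 0.6419 -0.0533  0.145 ]
```

View pics/p6.png

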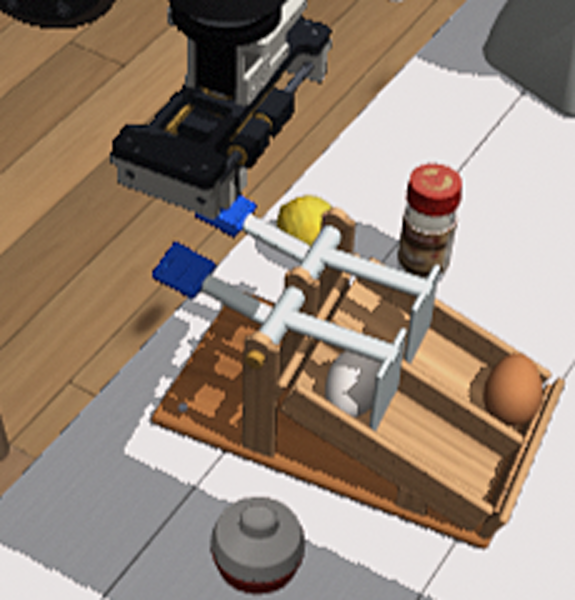

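Gate is shut again, the brown egg at the low end. Retreat well clear upward.

```bash
python3 -m handwheel '[[[0,0,-0.015,0,1],[0,0,-0.02,0,1],[0,0,-0.02,0,1],[0,0,-0.02,0,1],[0,0,-0.015,0,1],[0,0,0,0,1],[0,0,0,0,1],[0,0,0,0,1],[0,0,0,0,1]]]'; python3 v.py p7;python3 wr.py w6
```

```text
clock: 9.33
tool_pos: [0.6414, -0.0525, 0.2393]
orientation: [180.0, -0.1, -174.5]
force: [0.2, -0.5, -0.1]
opening: 0.0005
[ 0.6415 -0.0525  0.2394] [ 1.8000e+02 -1.3000e-01 -1.7446e+02] 9.3833
pred [311.95160521 242.30997391] [411.29552383 242.41065254]
left_paddle [419. 238.] 0.91 [0.631 0.019 0.145]
right_paddle [321. 242.] 0.87 [ 0.6411 -0.0516  0.145 ]
```

View pics/p7.png

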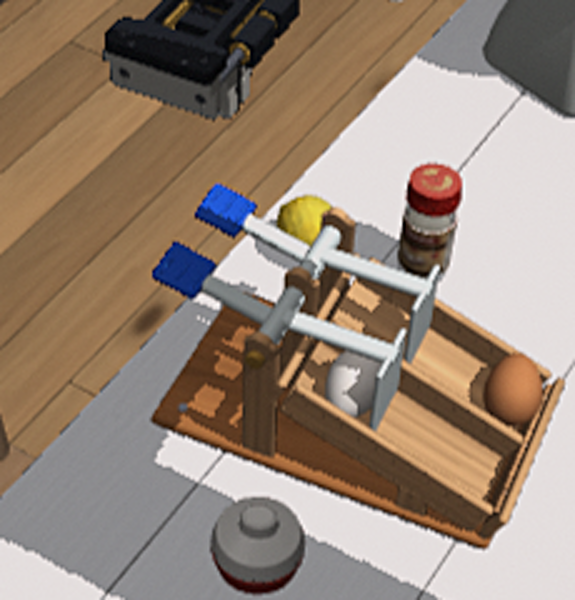

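View pics/w6.png

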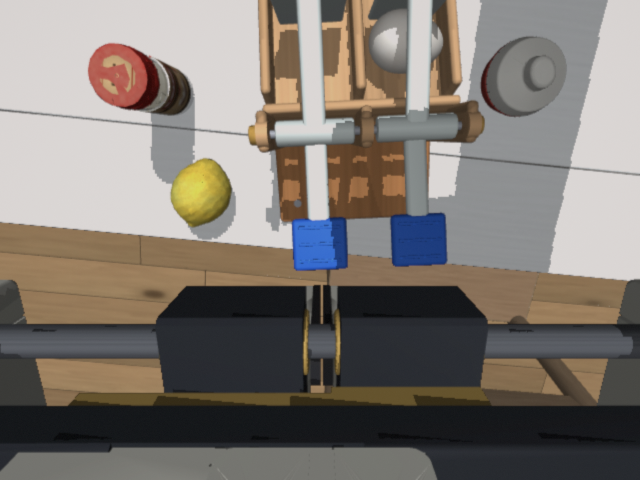

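The right gate is back at its rest position, the brown egg rests at crop (515,388) at the end stop, and the white egg and bystanders have not moved.

```bash
python3 -c "
from plant import close_job
print(close_job())"
```

```text
the job is handed in; nothing more can be done
None
```

The brown egg is out. It was in the right lane, so I pressed the right blue paddle with the closed fingertips until the gate lifted. I held it down until the egg had rolled to the low end, then lifted straight off. The job was handed in at about 9.4 s.

**Last pictures:**
- The right gate is shut and its paddle is back at rest.
- The brown egg lies at the end stop.
- The white egg is still behind its shut gate.
- The spice jar, timer and lemon look unmoved.
- The gripper is about 8 cm above the paddles and touching nothing.

The highest force I read, during the hold, was about 7 N.

**One disagreement:** I had to go about 15–20 mm lower than I worked out before the gate was fully up. The fingertips read about 90 mm above the table, where I expected about 108 mm. I did not find out why, so I used the pictures and the force to judge when to stop.

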